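# Seat and lock a drive carrier in an open desktop computer

## Robot

A 6-joint arm with a two-finger parallel gripper is mounted at the origin on the work surface. World frame = base frame: x ahead of the robot, y to its left, z up, the work surface at z = 0. Lengths are in m, angles in rad, forces in N, time in s.
With the tool pointing down it reaches from about 0.35 to 0.85 m from the base axis. Payload 8.1 kg.
Tool frame: the origin (TCP) lies between the finger pads; the fingertips stand tips_ahead ahead of it and the grasp point (between the pads) lies 8 mm behind it (tips_ahead is the distance from the TCP to the fingertips, in m); z points along the fingers, x is the direction in which the jaws open and shut, and the axes are right-handed (so a half turn about z gives the same grasp; the last joint's range is limited). The gripper opens to 93 mm and grips with 3 to 60 N. Pads are 15 mm wide; open, the fingers measure 128 mm over their backs; the gripper's body (75 mm by 188 mm) begins 65 mm behind the grasp point.
Start: joints at [1.076, 0.13, 1.488, -0, 1.523, -0.085], TCP at [0.239, 0.55, 0.23] pointing down, gripper open.
Joint ranges: [-2.96, 2.96], [-0.89, 2.26], [0.02, 2.5], [-1.34, 4.48], [0, 2.73], [-2.66, 2.66]. Speed limits (rad/s): [2.39, 2.39, 2.79, 3.14, 3.14, 3.14].

## Interface

Orientations are given as a rotation vector (axis times angle).
In Python, from plant import * gives the robot as it stands.
- The arm moves only by the tool play_rows, never from a script. Its argument "increments" is a list that holds one entry, the list of rows, each a list of 4 numbers: the shift along the tool's x, y, z in cm, then the turn about the tool's z in rad. A call has 1 to 5 rows; each row is the pose to reach, as a shift and turn from the pose measured when the call began, along the tool's axes at that moment; what a row does not reach only later rows make up. A row lasts 1/10 s, in which the tool goes at most 50 mm and 8.59 degrees, less where a joint would pass 70% of its speed; a pose out of reach is approached as far as the arm can. A call with a gripper value outside its range is refused whole. "jaw" is the finger opening in cm, from 0 to 9.3, set as the call begins (left out, the last holds). The fingers move at their own pace and stop on an object; "squeeze" is the grip in N (left out, the last holds). Time passes only in rows, so rows that repeat a pose let the fingers close. It gives the time, the measured TCP pose, the force and the opening at its end, in the units of the state.
- read_state(): the state, without advancing time (a new reading comes with each control period).
- read_camera(name): name is "scene" or "top"; returns (picture, depth): 420x560x3 uint8, blue, green, red; 420x560 float32, m along the optical axis (not along the pixel's ray), 0 where there is no reading.
- camera_params(name): a dict with "K" (3x3 intrinsics, pixels), "eye" and "orientation" of the camera in the world. Camera axes: x right, y up, looking along -z (the intrinsics and any distortion apply to the point x, -y, -z); pixel columns grow to the right and rows downward; lengths in m; the calibration is good to about 2 mm. A picture is of the moment at which its call begins. camera_params takes no time and is no camera call.
- close_job(): hands the job in, once; it reports no verdict.
The state is a dict: "t": time; "q": joint angles; "dq": joint speeds; "joint_torque": joint torques, N m; "tool_pos": TCP position; "orientation": TCP orientation; "force": force on the tool from outside, world axes, zero at the start; "wrist_torque": the same for the moment, N m; "opening": finger opening in m.
Only numpy, scipy, OpenCV 4.12 (cv2) and the standard library are available. Lean on these libraries where they do the work, as an engineer would, in place of code of your own. Each camera call takes 0.05 s, during which the arm holds its last target.

## Task

Put the drive back in service: push the black drive carrier fully home into its bay in the open computer, then reach through the cut-out in the metal above the bay and press the blue lock lever all the way down, so that it stays down. Keep the hand and fingers off the computer's bare, sharp-edged metal and its other parts, above all the edges of the cut-out, and leave the things lying on the desk where they are. Nothing needs to be gripped or lifted: push and press with closed fingers, and come away clear.

Things in the scene. Friction and masses are not known exactly. Their poses are not given: they have to be found in the camera images.
- housing: fixed metal of a desktop computer lying flat, cover off, fans and boards inside: 320 mm (its x) by 360 mm (its y), 118 mm high, nothing higher. Immovable; the robot must not touch it. Origin: centre of its footprint on the desk; z up, turned about the vertical only. Front panel: upright face at its y = -180 mm, where the drive bay opens towards -y, centred on its x = -50 mm
- window (a point): centre of the cut-out in the bay's top plate (a bright sheet 3 mm thick, top face 118 mm above the desk; this point lies on that face). The cut-out measures 90 mm along the housing's x and 84 mm along its y, sides parallel to them
- lever_pad (a point): centre of the top face of the lock lever's ribbed blue thumb pad, seen through the cut-out and midway in it (within about 2 mm in plan). Pad 40 mm along the housing's x by 34 mm along its y, plastic, 7 mm thick. Raised, this point is about 108 mm above the desk (10 mm below the plate's top face); fully down about 88 mm
- lever (a joint): angle of the lock lever in rad: 0 fully raised, 0.34 fully down on its stop; starts between 0 and 0.07. It pivots on a level pin along the housing's x, 60 mm from the pad centre towards the housing's +y, so the pad moves nearly straight down by 20 mm. Stiff: about 4 to 5 N at the pad moves it, and it stays where it is left
- carrier_face (a point): centre of the upright front face, looking to the housing's -y, of the drive carrier's black front block: 146 mm wide (housing x), 41 mm high, from 40 to 81 mm above the desk, blue stripe along its upper edge. Fully home, the block still sticks out 22 mm from the front panel: this point is then 202 mm from the housing's origin along -y
- carrier (a joint): how far the carrier still stands out of its home position, in m: 0 fully home on its stop, starts between 0.018 and 0.045. It slides straight along the housing's y, inwards to +y, against about 4 N of friction, and stays where it is left
- screwdriver: bystander: loose screwdriver 170 mm long with an orange handle, lying on the desk in front of the bay; origin under its middle
- screw_jar: bystander: loose glass jar of 42 mm diameter and 55 mm height with a grey cap, standing near the bay's mouth; origin at the centre of its underside
- portable_drive: bystander: loose grey portable drive 100 x 58 x 12 mm lying flat on the desk; origin at the centre of its underside

How it is judged:
On the way, in this order (a step that is already met when the one before it is completed fails the run):
1. the carrier is fully home in the bay while the lever is still up (value of joint carrier below 0.0025 m and value of joint lever below 0.15 rad), for 0.2 s.
2. with the carrier home, the lever is pressed all the way down (value of joint carrier below 0.0025 m and value of joint lever above 0.31 rad), for 0.2 s.
At the end, for the whole second after the job is handed in: the carrier is home (within 2.5 mm of its stop) and the lever is down (beyond 0.31 of its 0.34 rad, that is within about 2 mm at the pad), both at rest (all of step 2 and velocity of joint lever below 0.02 rad/s and velocity of joint carrier below 0.005 m/s); the robot touches nothing.
It fails at once if the hand, fingers or arm touch the computer's fixed metal, the edges of the cut-out or its other fixed parts (more than 0.5 N) (contact force between any of the fingers, the arm and housing above 0.5 N).
It fails at once if a bystander (screwdriver, screw jar or portable drive) is moved more than 15 mm or lifted (distance of any of screwdriver, screw_jar, portable_drive from where it was at the start of the episode above 0.015 m).
It also fails if it takes over 40 s, if anything falls off the work surface, if the arm or the gripper's body presses on something with over 40 N, if the wrist force passes 120 N, or if a joint passes its speed limit or range.

## Working session

There is one attempt and no reset: what is moved stays moved. The work goes in short steps, Python scripts to look and compute and a tool call to move; the robot and the scene stay as the last step left them, time stands still between calls to the robot, and variables do not carry over. Pictures are saved under pics/ and viewed, and the job is handed in when it is done.

Besides the shell and the picture viewer there is one more tool, called after "Emit:" as name([rows], argument=value, ...), one row to a line, values as JSON. play_rows: Moves the arm, as the interface text tells. Its arguments: {"type":"object","properties":{"increments":{"type":"array"},"jaw":{"type":"number"},"squeeze":{"type":"number"}},"required":["increments"]}

```bash
mkdir -p pics; ls; cat > h.py <<'E'
from plant import *
import numpy as np, cv2
from scipy.spatial.transform import Rotation as R
def camR(p):
    o=np.array(p["orientation"],float)
    return o if o.shape==(3,3) else R.from_rotvec(o).as_matrix()
def unproj(p,u,v,d):
    K=np.array(p["K"]);x=(u-K[0,2])/K[0,0]*d;y=(v-K[1,2])/K[1,1]*d
    return np.array(p["eye"])+camR(p)@np.array([x,-y,-d])
E
python3 - <<'E'
from h import *
print(read_state())
for n in("scene","top"):
    im,d=read_camera(n);p=camera_params(n);print(n,p)
    cv2.imwrite(f"pics/{n}0.png",im);np.savez(f"{n}0.npz",im=im,d=d)
E
```

```text
pics
{'t': 0.0, 'q': array([ 1.07562574e+00,  1.31165407e-01,  1.48927050e+00,  3.51725306e-05,
        1.52298143e+00, -8.53957531e-02]), 'dq': array([ 0.0005585 ,  0.00014153,  0.00057328,  0.0004585 , -0.00041758,
       -0.00014402]), 'joint_torque': array([ 9.06308615e-04, -5.59820294e+01, -4.91768968e+01,  7.67512573e-02,
        3.55088746e-02, -8.28661564e-05]), 'tool_pos': array([0.23874908, 0.54986379, 0.22858971]), 'orientation': array([ 2.62624675e+00,  1.72254855e+00, -2.54755968e-03]), 'force': array([-0.06713655, -0.16340439, -0.31872617]), 'wrist_torque': array([-0.02587749, -0.00290792,  0.00835014]), 'opening': 0.0929092510006379}
scene {'K': array([[484.49236576,   0.        , 278.9792835 ],
       [  0.        , 484.49236576, 205.08905005],
       [  0.        ,   0.        ,   1.        ]]), 'eye': array([ 1.31020704, -0.25994602,  0.71036844]), 'orientation': array([0.75100247, 0.61491625, 1.26548958])}
top {'K': array([[440.57408242,   0.        , 281.54518193],
       [  0.        , 440.57408242, 213.3276218 ],
       [  0.        ,   0.        ,   1.        ]]), 'eye': array([ 0.45558652, -0.08660599,  0.89194131]), 'orientation': array([ 0.10004033, -0.07631423, -1.5509622 ])}
```

View pics/scene0.png

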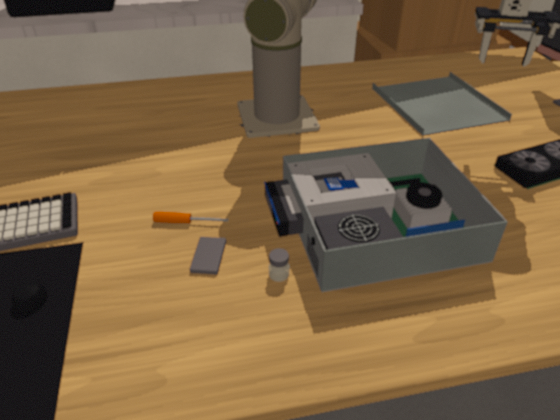

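View pics/top0.png

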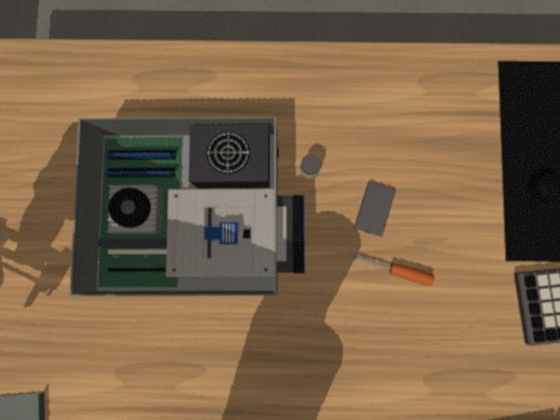

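```bash
python3 - <<'E'
from h import *
z=np.load("top0.npz");im=z["im"];d=z["d"];p=camera_params("top")
v,u=np.mgrid[0:420,0:560]
K=p["K"];X=np.stack([(u-K[0,2])/K[0,0]*d,-(v-K[1,2])/K[1,1]*d,-d],-1)@camR(p).T+p["eye"]
np.save("X.npy",X)
for q in [(180,205),(265,205),(180,265),(265,265),(222,205),(205,233),(230,226),(247,233),(298,210),(298,260),(400,100),(375,207),(311,163),(410,272)]:
    print(q,X[q[1],q[0]].round(4))
m=(abs(X[...,2]-.118)<.004)&(d>0)
c=(m*255).astype(np.uint8)[100:310,60:340]
a=im[100:310,60:340]
cv2.imwrite("pics/crop.png",cv2.resize(im[170:300,150:330],None,fx=4.4,fy=4.4,interpolation=cv2.INTER_CUBIC))
cv2.imwrite("pics/mask.png",cv2.resize(c,None,fx=2.8,fy=2.8,interpolation=cv2.INTER_NEAREST))
E
```

```text
(180, 205) [0.5547 0.1067 0.1183]
(265, 205) [ 0.5572 -0.0445  0.119 ]
(180, 265) [0.4489 0.1025 0.1161]
(265, 265) [ 0.4517 -0.0469  0.118 ]
(222, 205) [0.5561 0.032  0.1173]
(205, 233) [0.507  0.0638 0.0992]
(230, 226) [0.5198 0.018  0.1065]
(247, 233) [ 0.5095 -0.0104  0.0815]
(298, 210) [ 0.5536 -0.1038  0.0829]
(298, 260) [ 0.4617 -0.1052  0.0817]
(400, 100) [ 0.7983 -0.3149  0.0015]
(375, 207) [ 0.5707 -0.2593  0.0139]
(311, 163) [ 0.6496 -0.1283  0.0526]
(410, 272) [ 0.443  -0.3242  0.0252]
```

View pics/crop.png

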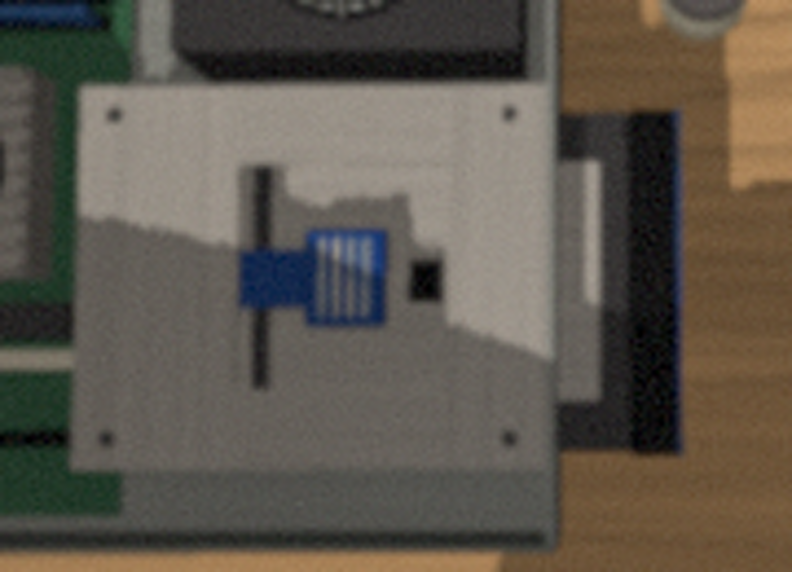

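View pics/mask.png

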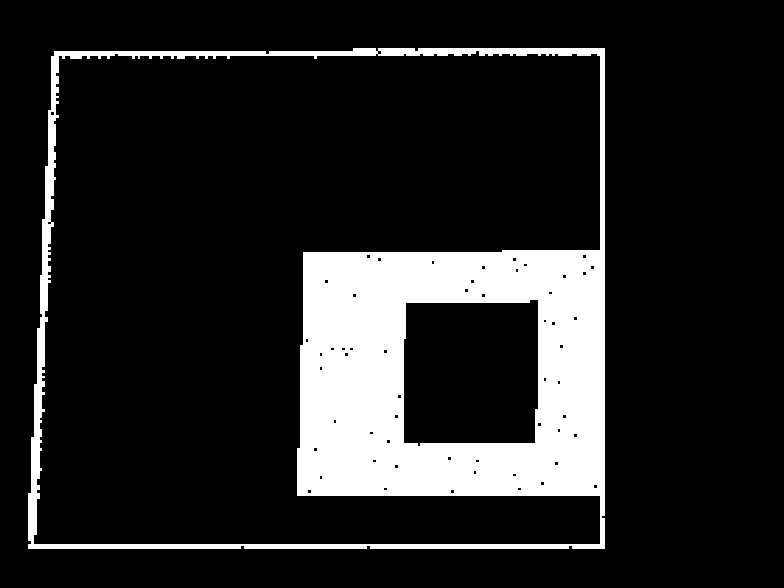

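```bash
python3 - <<'E'
from h import *
z=np.load("top0.npz");im=z["im"];d=z["d"];p=camera_params("top");X=np.load("X.npy")
K=p["K"];Rm=camR(p)
def onz(u,v,zz):
    r=Rm@np.array([(u-K[0,2])/K[0,0],-(v-K[1,2])/K[1,1],-1.]);e=np.array(p["eye"]);return e+r*(zz-e[2])/r[2]
m=((abs(X[...,2]-.118)<.004)&(d>0)).astype(np.uint8)
m=cv2.medianBlur(m,3)|m
cs,h=cv2.findContours(m,cv2.RETR_CCOMP,cv2.CHAIN_APPROX_NONE)
for c,hh in zip(cs,h[0]):
    if len(c)<60: continue
    P=np.array([onz(a[0][0],a[0][1],.118)[:2] for a in c])
    r=cv2.minAreaRect((P*1000).astype(np.float32));print("hole" if hh[3]>=0 else "outer",len(c),r, cv2.boundingRect(c))
# rows/cols subpixel of window edges
sub=lambda v:None
W=m[205:262,200:258]
for (name,pts) in {"left":[(v,) for v in range(213,254)],}.items():pass
def run(line): # zero run
    z=np.where(line==0)[0];return z
L=[];Rr=[];T=[];B=[]
for v in range(214,252):
    s=[u for u in range(185,270) if m[v,u]==0]
    s=[u for u in s if 195<u<260]
    L.append(onz(min(s)-.5,v,.118)[:2]);Rr.append(onz(max(s)+.5,v,.118)[:2])
for u in range(210,246):
    s=[v for v in range(200,265) if m[v,u]==0]
    T.append(onz(u,min(s)-.5,.118)[:2]);B.append(onz(u,max(s)+.5,.118)[:2])
for n,a in zip("LRTB",(L,Rr,T,B)):
    a=np.array(a);i=0 if n in"LR" else 1
    f=np.polyfit(a[:,i],a[:,1-i],1);print(n,"slope",f[0].round(4),"mean",a.mean(0).round(4), "med",np.median(a,0).round(4))
# front panel edge (right)
a=[]
for v in range(125,290):
    s=np.where(m[v,230:300])[0]
    if len(s):a.append(onz(s.max()+230.5,v,.118)[:2])
a=np.array(a);f=np.polyfit(a[:,0],a[:,1],1);print("front",f,a.mean(0))
# carrier block top z~.081
mb=(abs(X[...,2]-.081)<.008)&(X[...,1]<-.075)&(X[...,1]>-.15)
vs,us=np.where(mb[:, :]);print(us.min(),us.max(),vs.min(),vs.max())
b=[]
for v in range(vs.min()+3,vs.max()-2):
    s=np.where(mb[v])[0]
    if len(s):b.append(onz(s.max()+.5,v,.081)[:2])
b=np.array(b);print("carrier face",np.polyfit(b[:,0],b[:,1],1),b.mean(0),b[:,0].min(),b[:,0].max(),np.median(b,0))
mp=(im[...,0].astype(int)-im[...,2]>50)
mp[:215]=0;mp[255:]=0;mp[:,:200]=0;mp[:,255:]=0
print("blue z",np.median(X[mp],0),X[mp].min(0),X[mp].max(0))
for v in(224,228,232,236,240):print(X[v,216:242:3,2].round(3))
E
```

```text
outer 756 ((556.3154296875, 117.54766082763672), (319.20147705078125, 359.41229248046875), 1.1736911535263062) (70, 117, 206, 179)
hole 191 ((508.1847229003906, 20.74400520324707), (91.74818420410156, 86.77083587646484), 1.510467290878296) (203, 206, 50, 53)
hole 949 ((556.173095703125, 116.8948974609375), (315.5559997558594, 354.5660400390625), 1.1883147954940796) (71, 118, 204, 177)
L slope 0.0149 mean [0.5066 0.0626] med [0.5066 0.0625]
R slope 0.0056 mean [ 0.5081 -0.0215] med [ 0.5081 -0.0215]
T slope -0.017 mean [0.5517 0.022 ] med [0.5517 0.022 ]
B slope -0.0186 mean [0.4635 0.0191] med [0.4635 0.0191]
front [ 0.02035974 -0.074409  ] [ 0.55510114 -0.06310728]
282 304 195 273
carrier face [ 0.01295866 -0.12303948] [ 0.50977641 -0.11643346] 0.44381395273438995 0.5765409557690975 [ 0.50956743 -0.11643617]
blue z [0.50888385 0.04195652 0.10267804] [ 0.45558652 -0.08660599  0.09698241] [0.5253556  0.06240082 0.89194131]
[0.08  0.105 0.106 0.107 0.108 0.109 0.108 0.109 0.081]
[0.104 0.101 0.105 0.107 0.106 0.109 0.106 0.107 0.08 ]
[0.103 0.103 0.106 0.105 0.106 0.107 0.107 0.104 0.083]
[0.101 0.105 0.104 0.107 0.106 0.104 0.107 0.108 0.081]
[0.082 0.104 0.106 0.106 0.106 0.106 0.106 0.108 0.079]
```

```bash
cat > go.py <<'E'
import sys
from h import *
x,y,z,yaw=map(float,sys.argv[1:5])
s=read_state();M=R.from_rotvec(s["orientation"]).as_matrix()
dl=M.T@(np.array([x,y,z])-s["tool_pos"])*100
yn=np.arctan2(M[1,0],M[0,0])
print("t",round(s["t"],2),"pos",s["tool_pos"].round(4),"yaw",yn.round(4),"F",s["force"].round(2),"open",round(s["opening"],4),"tilt",M[:,2].round(4))
print("delta cm",dl.round(2),"turn",(-(yaw-yn)).round(3))
E
python3 go.py 0.512 -0.19 0.23 0.02
```

```text
t 0.15 pos [0.2388 0.55   0.2288] yaw 1.161 F [ 0.03 -0.3   0.65] open 0.0931 tilt [-7.0e-04 -1.3e-03 -1.0e+00]
delta cm [-5.698e+01  5.454e+01 -4.000e-02] turn 1.141
```

Emit:
play_rows([
  [[-3,3,0,0.14],[-6,6,0,0.28],[-9.5,9.2,0,0.42],[-13,12.5,0,0.56],[-16.5,16,0,0.7]],
], jaw=0, squeeze=10)

```text
t: 0.65
tool_pos: [0.3198, 0.3332, 0.2287]
orientation: [3.059, 0.71, -0.002]
force: [1.2, 1.3, 0.0]
opening: 0.0577
```

```bash
python3 go.py 0.512 -0.19 0.23 0.02
```

```text
t 0.65 pos [0.3198 0.3332 0.2287] yaw 0.4561 F [1.16 1.33 0.01] open 0.0577 tilt [-9.0e-04 -1.5e-03 -1.0e+00]
delta cm [-5.79 55.44 -0.07] turn 0.436
```

Emit:
play_rows([
  [[-0.5,4.8,0,0.14],[-1,9.6,0,0.28],[-1.5,14.4,0,0.42],[-2,19.2,0,0.436],[-2.5,24,0,0.436]],
], jaw=0)

```text
t: 1.15
tool_pos: [0.4032, 0.1048, 0.229]
orientation: [3.14, 0.031, -0.001]
force: [0.6, -0.0, -0.5]
opening: 0.0178
```

```bash
python3 go.py 0.512 -0.19 0.23 0.02
```

```text
t 1.15 pos [0.4032 0.1048 0.229 ] yaw 0.0195 F [ 0.63 -0.02 -0.49] open 0.0178 tilt [-3.0e-04 -1.4e-03 -1.0e+00]
delta cm [10.31 29.69 -0.07] turn -0.001
```

Emit:
play_rows([
  [[1.6,4.6,0,0],[3.2,9.2,0,0],[4.8,13.8,0,0],[6.4,18.4,0,0],[8,23,0,0]],
])

```text
t: 1.65
tool_pos: [0.4878, -0.1257, 0.2291]
orientation: [3.14, 0.03, -0.0]
force: [1.0, 0.7, 0.1]
opening: 0.0002
```

```bash
python3 go.py 0.512 -0.19 0.23 0.02
```

```text
t 1.65 pos [ 0.4878 -0.1257  0.2291] yaw 0.019 F [1.   0.71 0.12] open 0.0002 tilt [-2.0e-04 -1.2e-03 -1.0e+00]
delta cm [ 2.3   6.47 -0.08] turn -0.001
```

Emit:
play_rows([
  [[1.2,3.3,0,0],[2.3,6.5,0,0],[2.3,6.5,4,0],[2.3,6.5,8,0],[2.3,6.5,11,0]],
])

```text
t: 2.15
tool_pos: [0.5108, -0.1903, 0.1163]
orientation: [3.141, 0.029, -0.004]
force: [0.1, -0.6, 0.5]
opening: 0.0004
```

```bash
python3 go.py 0.512 -0.135 0.076 0.02; python3 - <<'E'
from h import *
for n in("scene","top"):
    im,d=read_camera(n);cv2.imwrite(f"pics/{n}1.png",im)
E
```

```text
t 2.15 pos [ 0.5108 -0.1903  0.1163] yaw 0.0182 F [ 0.1  -0.58  0.46] open 0.0004 tilt [-2.6e-03 -1.0e-04 -1.0e+00]
delta cm [ 0.23 -5.53  4.03] turn -0.002
```

View pics/scene1.png

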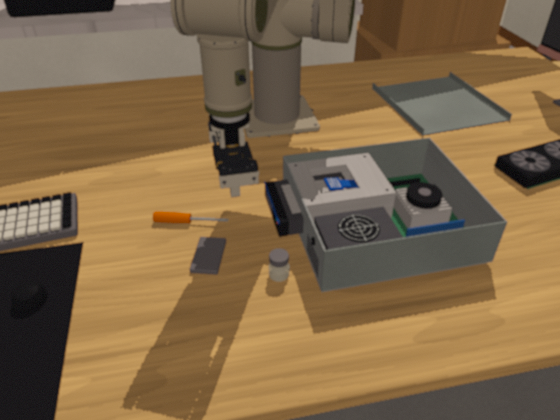

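View pics/top1.png

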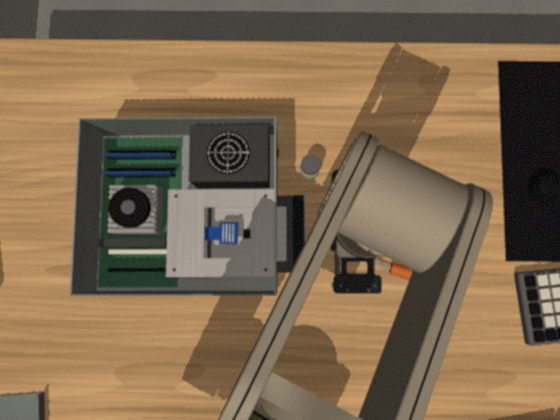

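The closed gripper hangs in front of the bay (scene about px 235,185) and nothing has been touched; the bay and window are visible from above (window about 228,232). I'll go down and approach.

Emit:
play_rows([
  [[0.1,0,2,0],[0.2,0,4,0],[0.2,-2,4,0],[0.2,-4,4,0],[0.2,-5.3,4,0]],
])

```text
t: 2.75
tool_pos: [0.5099, -0.1349, 0.0756]
orientation: [-3.139, -0.03, 0.011]
force: [-0.0, -0.4, -1.1]
opening: 0.0007
```

```bash
python3 go.py 0.511 -0.093 0.076 0.02
```

```text
t 2.75 pos [ 0.5099 -0.1349  0.0756] yaw 0.0192 F [-0.05 -0.43 -1.1 ] open 0.0007 tilt [-0.0073  0.0026 -1.    ]
delta cm [ 0.19 -4.19 -0.03] turn -0.001
```

Emit:
play_rows([
  [[0.1,-0.8,0,0],[0.1,-1.5,0,0],[0.1,-2.1,0,0],[0.1,-2.7,0,0],[0.1,-3.2,0,0]],
])

```text
t: 3.25
tool_pos: [0.511, -0.1031, 0.0763]
orientation: [-3.14, -0.029, 0.009]
force: [2.1, -4.2, 2.9]
opening: 0.0007
```

```bash
python3 go.py 0.511 -0.093 0.076 0.02
```

```text
t 3.25 pos [ 0.511  -0.1031  0.0763] yaw 0.0188 F [ 2.15 -4.24  2.9 ] open 0.0007 tilt [-0.0057  0.0018 -1.    ]
delta cm [ 0.02 -1.01  0.03] turn -0.001
```

Emit:
play_rows([
  [[0,-0.3,0,0],[0,-0.6,0,0],[0,-0.8,0,0],[0,-0.9,0,0],[0,-0.95,0,0]],
])

```text
t: 3.75
tool_pos: [0.5108, -0.0952, 0.0763]
orientation: [3.14, 0.029, -0.009]
force: [0.9, -14.1, -0.3]
opening: 0.0005
```

```bash
python3 go.py 0.511 -0.093 0.076 0.02
```

```text
t 3.75 pos [ 0.5108 -0.0952  0.0763] yaw 0.0186 F [  0.86 -14.05  -0.33] open 0.0005 tilt [-0.0056 -0.0011 -1.    ]
delta cm [ 0.03 -0.22  0.03] turn -0.001
```

Emit:
play_rows([
  [[0,-0.2,0,0],[0,-0.3,0,0],[0,-0.3,0,0]],
])

```text
t: 4.05
tool_pos: [0.5108, -0.0952, 0.0763]
orientation: [3.135, 0.028, -0.008]
force: [1.2, -17.3, -1.5]
opening: 0.0006
```

```bash
python3 go.py 0.511 -0.125 0.076 0.02
```

```text
t 4.05 pos [ 0.5108 -0.0952  0.0763] yaw 0.0179 F [  1.25 -17.27  -1.45] open 0.0006 tilt [-0.0052 -0.006  -1.    ]
delta cm [-0.03  2.98  0.05] turn -0.002
```

Emit:
play_rows([
  [[0,1,0,0],[0,3,0,0],[0,5,0,0],[0,5,-4.5,0],[0,5,-9,0]],
])

```text
t: 4.55
tool_pos: [0.5099, -0.1439, 0.1649]
orientation: [3.139, 0.027, -0.018]
force: [0.4, -0.2, 0.9]
opening: 0.001
```

```bash
python3 go.py 0.508 0.0205 0.185 0.0195;python3 - <<'E'
from h import *
im,d=read_camera("scene");cv2.imwrite("pics/scene2.png",cv2.resize(im[120:300,230:500],None,fx=2.9,fy=2.9))
E
```

```text
t 4.55 pos [ 0.5099 -0.1439  0.1649] yaw 0.0169 F [ 0.35 -0.25  0.87] open 0.001 tilt [-0.0112 -0.0024 -0.9999]
delta cm [  0.07 -16.44  -2.04] turn -0.003
```

View pics/scene2.png

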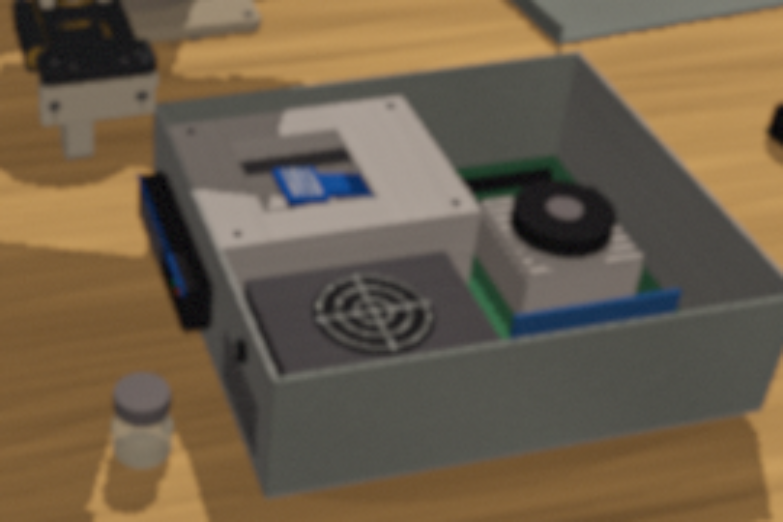

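The carrier now sits with only its front block outside the panel (crop about 175,250). The pad shows in the window (about 310,185). I'll move over the window.

Emit:
play_rows([
  [[0,0,-2,0],[0,-4.2,-2,0],[0,-8.4,-2,0],[0.1,-12.6,-2,0],[0.1,-16.4,-2,0]],
])

```text
t: 5.1
tool_pos: [0.512, 0.021, 0.1933]
orientation: [3.136, 0.028, 0.0]
force: [0.5, -0.7, -0.8]
opening: 0.0002
```

```bash
python3 go.py 0.508 0.0205 0.13 0.0195
```

```text
t 5.1 pos [0.512  0.021  0.1933] yaw 0.0177 F [ 0.49 -0.66 -0.84] open 0.0002 tilt [ 3.0e-04 -5.8e-03 -1.0e+00]
delta cm [-0.4   0.01  6.33] turn -0.002
```

Emit:
play_rows([
  [[-0.4,0,2,0],[-0.4,0,4,0],[-0.4,0,5.6,0],[-0.4,0,5.8,0]],
])

```text
t: 5.5
tool_pos: [0.5057, 0.0213, 0.1322]
orientation: [3.137, 0.029, -0.008]
force: [-0.1, 0.2, -0.3]
opening: 0.0003
```

```bash
python3 go.py 0.508 0.0205 0.098 0.0195; python3 - <<'E'
from h import *
im,d=read_camera("scene");cv2.imwrite("pics/scene3.png",cv2.resize(im[120:300,230:500],None,fx=2.9,fy=2.9))
E
```

```text
t 5.5 pos [0.5057 0.0213 0.1322] yaw 0.0183 F [-0.08  0.22 -0.28] open 0.0003 tilt [-0.0054 -0.0046 -1.    ]
delta cm [0.25 0.07 3.42] turn -0.001
```

View pics/scene3.png

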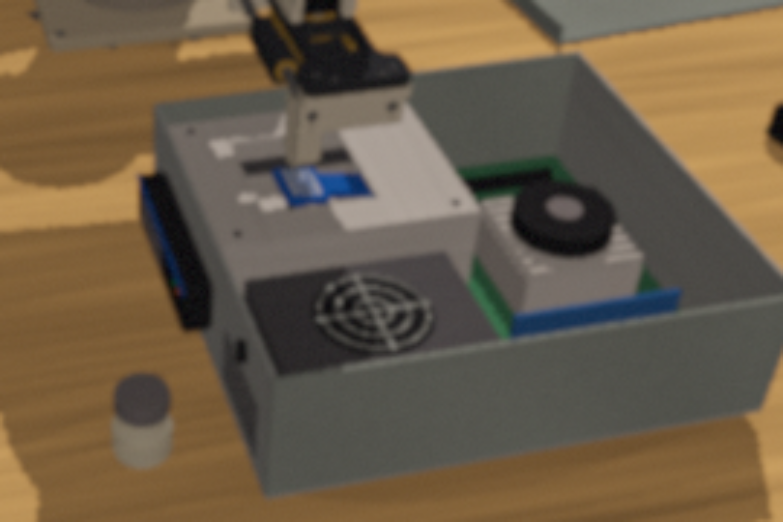

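```bash
python3 - <<'E'
from h import *
s=read_state();im,d=read_camera("scene");p=camera_params("scene");T=s["tool_pos"]
cv2.imwrite("pics/scene4.png",cv2.resize(im[110:200,300:400],None,fx=6,fy=6,interpolation=cv2.INTER_CUBIC))
u,v=np.meshgrid(np.arange(560),np.arange(420));K=p["K"]
X=np.stack([(u-K[0,2])/K[0,0]*d,-(v-K[1,2])/K[1,1]*d,-d],-1)@camR(p).T+p["eye"]
for z0 in np.arange(.115,.24,.006):
    m=(d>0)&(abs(X[...,2]-z0)<.003)&(abs(X[...,0]-T[0])<.1)&(abs(X[...,1]-T[1])<.06)
    if m.sum(): q=X[m]-T; print(round(z0-T[2],3),m.sum(),"x",np.percentile(q[:,0],[3,97]).round(3),"y",np.percentile(q[:,1],[3,97]).round(3))
E
```

```text
-0.018 714 x [-0.071  0.083] y [-0.058  0.057]
-0.012 691 x [-0.065  0.081] y [-0.058  0.058]
-0.006 12 x [-0.007  0.012] y [-0.01   0.009]
-0.0 26 x [-0.009  0.016] y [-0.009  0.008]
0.006 27 x [-0.007  0.018] y [-0.009  0.008]
0.012 30 x [-0.007  0.018] y [-0.01   0.007]
0.018 31 x [-0.01   0.018] y [-0.009  0.009]
0.024 24 x [-0.011  0.018] y [-0.01   0.007]
0.03 11 x [-0.013  0.006] y [-0.01  -0.008]
0.036 9 x [-0.014  0.007] y [-0.009 -0.008]
0.042 11 x [-0.017  0.005] y [-0.01  -0.008]
0.048 2 x [-0.     0.006] y [-0.009 -0.009]
0.072 23 x [0.029 0.087] y [-0.03   0.032]
0.078 141 x [-0.079  0.089] y [-0.035  0.034]
0.084 149 x [-0.078  0.089] y [-0.035  0.033]
0.09 222 x [-0.078  0.089] y [-0.036  0.031]
0.096 286 x [-0.077  0.093] y [-0.035  0.023]
0.102 164 x [-0.077  0.095] y [-0.035  0.034]
```

View pics/scene4.png

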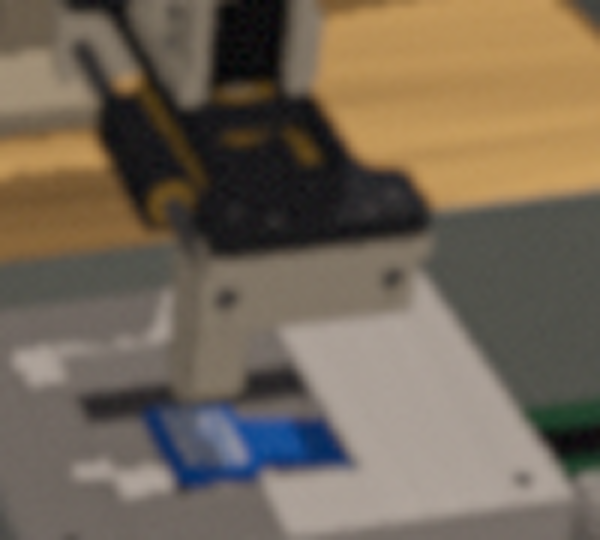

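The finger (crop about 210,370) is centred over the blue pad (190,440), well inside the cut-out. The depth shows the gripper body staying high above the plate. I'll press.

Emit:
play_rows([
  [[0.25,0.05,0.5,0],[0.25,0.05,1,0],[0.25,0.05,1.5,0],[0.25,0.05,2.0,0],[0.25,0.05,2.4,0]],
])

```text
t: 6.1
tool_pos: [0.5102, 0.0198, 0.1108]
orientation: [3.136, 0.028, -0.001]
force: [-0.5, -2.1, 4.9]
opening: 0.0006
```

```bash
python3 go.py 0.508 0.0205 0.097 0.0195
```

```text
t 6.1 pos [0.5102 0.0198 0.1108] yaw 0.0176 F [-0.52 -2.07  4.9 ] open 0.0006 tilt [-9.0e-04 -5.9e-03 -1.0e+00]
delta cm [-0.21 -0.08  1.38] turn -0.002
```

Emit:
play_rows([
  [[-0.1,0,0.4,0],[-0.1,0,0.8,0],[-0.1,0,1.1,0],[-0.1,0,1.3,0],[-0.1,0,1.45,0]],
])

```text
t: 6.6
tool_pos: [0.5104, 0.0198, 0.0989]
orientation: [3.136, 0.028, 0.003]
force: [-8.9, -0.5, 30.4]
opening: 0.0001
```

```bash
python3 go.py 0.508 0.0205 0.097 0.0195
```

```text
t 6.6 pos [0.5104 0.0198 0.0989] yaw 0.0177 F [-8.85 -0.54 30.43] open 0.0001 tilt [ 0.0018 -0.0058 -1.    ]
delta cm [-0.24 -0.07  0.19] turn -0.002
```

Emit:
play_rows([
  [[0,0,0.1,0],[0,0,0.1,0],[0,0,0.1,0]],
])

```text
t: 6.9
tool_pos: [0.5104, 0.0199, 0.0994]
orientation: [3.136, 0.028, 0.003]
force: [-7.0, -1.5, 17.6]
opening: 0.0004
```

Emit:
play_rows([
  [[0,0,-1,0],[-0.1,0,-3,0],[-0.1,0,-6,0],[-0.1,0,-10,0]],
])

```text
t: 7.3
tool_pos: [0.5072, 0.0208, 0.198]
orientation: [3.136, 0.028, -0.006]
force: [0.0, -0.5, 1.2]
opening: 0.0004
```

```bash
python3 go.py 0.512 -0.19 0.23 0.02
```

```text
t 7.3 pos [0.5072 0.0208 0.198 ] yaw 0.018 F [ 0.04 -0.53  1.15] open 0.0004 tilt [-0.0037 -0.0051 -1.    ]
delta cm [ 0.09 21.1  -3.1 ] turn -0.002
```

Move off towards the robot's left so that the top camera sees the pad and carrier.

Emit:
play_rows([
  [[-2,-4,-3,0],[-5,-8,-4,0],[-8,-12,-4,0],[-10,-16,-4,0],[-12,-20,-4,0]],
])

```text
t: 7.8
tool_pos: [0.3819, 0.2204, 0.2374]
orientation: [3.137, 0.028, -0.006]
force: [-0.3, 0.6, -0.1]
opening: 0.0003
```

```bash
python3 - <<'E'
from h import *
im,d=read_camera("top");p=camera_params("top");K=p["K"]
cv2.imwrite("pics/top5.png",im)
u,v=np.meshgrid(np.arange(560),np.arange(420))
X=np.stack([(u-K[0,2])/K[0,0]*d,-(v-K[1,2])/K[1,1]*d,-d],-1)@camR(p).T+p["eye"]
X0=np.load("X.npy")
print("pad z by col now/before",[(c,np.median(X[226:240,c,2]).round(4),np.median(X0[226:240,c,2]).round(4)) for c in range(219,240,3)])
mb=(abs(X[...,2]-.081)<.008)&(X[...,1]<-.07)&(X[...,1]>-.15)
ys=[X[r][mb[r]][:,1].min() for r in range(200,268) if mb[r].any()];print("face y",np.median(ys))
for q in [(375,207),(311,163),(410,272)]: print(q,X[q[1],q[0]].round(4),X0[q[1],q[0]].round(4))
print(read_state()["force"],read_state()["tool_pos"])
E
```

```text
pad z by col now/before [(219, np.float64(0.0906), np.float64(0.1038)), (222, np.float64(0.091), np.float64(0.1048)), (225, np.float64(0.0894), np.float64(0.1051)), (228, np.float64(0.0888), np.float64(0.1058)), (231, np.float64(0.0892), np.float64(0.1063)), (234, np.float64(0.0876), np.float64(0.1076)), (237, np.float64(0.0852), np.float64(0.1065))]
face y -0.08604459659422828
(375, 207) [ 0.5708 -0.2595  0.013 ] [ 0.5707 -0.2593  0.0139]
(311, 163) [ 0.6495 -0.1283  0.0529] [ 0.6496 -0.1283  0.0526]
(410, 272) [ 0.4431 -0.3241  0.0258] [ 0.443  -0.3242  0.0252]
[-1.83183687  3.49031659  0.73480746] [0.37897621 0.2254548  0.23724819]
```

View pics/top5.png

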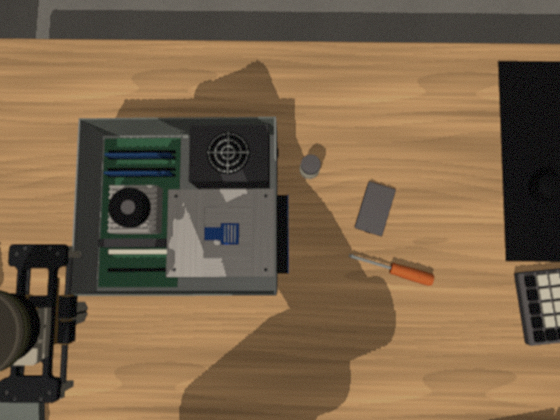

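The carrier block is flush at px 282,235, the pad is level and low at 229,233, and the bystanders haven't moved (311,165; 375,207; 410,272). I'll let the arm settle, then hand in.

Emit:
play_rows([
  [[0,0,0,0],[0,0,0,0],[0,0,0,0]],
])

```text
t: 8.15
tool_pos: [0.3793, 0.2245, 0.237]
orientation: [3.14, 0.033, -0.01]
force: [-0.5, -0.6, -0.2]
opening: 0.0009
```

```bash
python3 -c "
from h import *
s=read_state();print(s['force'],abs(s['dq']).max(),s['tool_pos'])
print(close_job())"
```

```text
[-0.46653866 -0.56646095 -0.19902001] 0.016238303154138357 [0.37933177 0.22454603 0.23698222]
the job is handed in; nothing more can be done
None
```

I pushed the carrier home with closed fingers, then pressed the blue lever down through the cut-out. The arm came away clear and I handed the job in at about 8.2 s. The hand-in gives no verdict, so these are my own last checks:

- **Carrier:** it went in about 31 mm until the push force rose to about 17 N with no further movement. The camera puts its face at y = -0.0860 m, and I had worked out -0.0855 m for fully home.
- **Lever:** it stopped under about 30 N, with the fingertips about 88 mm above the desk. After I let go, the camera depth gave the pad centre at about 89 mm; fully down is about 88 mm. That puts it within the 2 mm allowed, though the depth reading itself is noisy by about 1 mm.
- **Bystanders:** depth at the screwdriver, jar and portable drive agreed with the first picture to within about 1 mm.
- **Housing:** I saw no sign of the robot touching it. The pressing force also had a sideways part of about 9 N, which I took to be friction on the pad. The finger measured well inside the cut-out just before pressing, so an edge contact is unlikely. I did not measure it separately.

No check failed. The tool tilted by up to about 0.6° and drifted a few millimetres during moves, which I corrected along the way.

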